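# Find and reset the tripped cut-out on the print dryer

### The job

One of the four over-temperature cut-outs on top of the print dryer has tripped, and they all look alike: find it by feel and reset it by easing its red reset button down until it snaps over. The tripped one pushes back almost from the start; a button that stays soft belongs to a sound cut-out, so let it up again before you lean hard on its disc, which would spoil its setting. Press gently, ease off once you feel the snap, and leave everything else on the shelf where it is.

Things in the scene. Friction and masses are not known exactly. Their poses are not given: they have to be found in the camera images.
- dryer: the print dryer: an aluminium duct 120 (x) x 250 (y) x 60 mm high, level and fixed to the shelf, heater fins in its front (-x) face and a black round blower, 52 mm high, on its +y end. Origin at the centre of the duct's underside, z up. Four manual-reset over-temperature cut-outs stand in a row along its y axis on the top plate, 58 mm apart: one has tripped, three are sound
- seat_1 (a point): Centre of the first of the four look-alike cut-outs, counted from the blower end, at the dryer's top plate (dryer frame x -5, y +87, z 60 mm). The flat top of its red reset button is straight above, 30 to 34 mm up (shims differ). Button: 12 mm across, stands 10 mm out of an 18 mm brass bushing on a 27 mm black body; travel 7.5 mm straight down.
- seat_2 (a point): Centre of the second of the four look-alike cut-outs, counted from the blower end, at the dryer's top plate (dryer frame x -5, y +29, z 60 mm). The flat top of its red reset button is straight above, 30 to 34 mm up (shims differ). Every button springs back up; its light return spring needs 1.5 N to start it and 0.12 N more per mm.
- seat_3 (a point): Centre of the third of the four look-alike cut-outs, counted from the blower end, at the dryer's top plate (dryer frame x -5, y -29, z 60 mm). The flat top of its red reset button is straight above, 30 to 34 mm up (shims differ). Which of the four seats holds the tripped cut-out is not known beforehand.
- seat_4 (a point): Centre of the fourth of the four look-alike cut-outs, counted from the blower end, at the dryer's top plate (dryer frame x -5, y -87, z 60 mm). The flat top of its red reset button is straight above, 30 to 34 mm up (shims differ). Terminals and flanges lie low, 17 mm or more under the button's top.
- tripped_disc (a joint): travel in m of the snap disc in the tripped cut-out: 0 tripped, 0.004 reset. Its button meets the bowed disc after 0.1 to 0.7 mm of travel; then the push climbs a little over 2 N per mm to a breakover near 6.5 N, about 2.3 mm on, where the disc snaps over and stays, and only the return spring is left on the button, with 1.5 mm of free travel beyond. Let go any earlier, it is still tripped
- sound_disc_1 (a joint): bend in m of the disc in one of the three sound cut-outs: 0 untouched, spoiled above 0.001. Its button stays soft, under 2 N, for 1.7 to 2.7 mm of travel; then it bears on the good disc, which adds 4 N per mm, springs back and never snaps; spoiled at about 6 N on the button. The number in the name does not tell the seat
- sound_disc_2 (a joint): the same for another sound cut-out; the number in the name does not tell the seat
- sound_disc_3 (a joint): the same for another sound cut-out; the number in the name does not tell the seat
- canister: bystander: screw-top aluminium canister with a ridged lid, 71 mm across, 110 mm high, beside the dryer's -y end; origin at the centre of its underside
- fuse_puller: bystander: brass fuse puller, 125 x 30 x 12 mm, lying in front of the dryer; origin at the middle of its underside, jaws to its +x
- lamp_globe: bystander: frosted glass lamp globe standing on its neck, 106 mm across, 113 mm high; origin at the centre of its underside
- print_guide: bystander: blue plastic print guide lying flat, 80 x 200 x 12 mm; origin at the middle of its underside
- cutter_housing: bystander: steel cutter bar housing, 60 (x) x 280 (y) x 50 mm, behind the dryer; origin at the middle of its underside
- screwdriver: bystander: screwdriver lying on the shelf, 170 mm long; origin at the middle of its underside

How it is judged:
On the way:
1. the disc of the tripped cut-out has snapped over (value of joint tripped_disc between 0.0034 and 0.0046 m), for 0.2 s.
At the end, for the whole second after the job is handed in: the disc of the tripped cut-out stays snapped over (3.4 to 4.6 mm of travel) with every button let go, the sound discs are unbent (under 0.3 mm), and the bystanders are within 15 mm of where they stood (all of step 1 and value of joint each of sound_disc_1, sound_disc_2, sound_disc_3 below 0.0003 m and distance of each of canister, fuse_puller, lamp_globe, print_guide, cutter_housing, screwdriver from where it was at the start of the episode below 0.015 m); the robot touches nothing.
It fails at once if a sound cut-out is pressed until its disc bends more than 1 mm (about 6 N on a soft button): its setting is spoiled (value of joint any of sound_disc_1, sound_disc_2, sound_disc_3 above 0.001 m).
It fails at once if the fingers press on anything with more than 15 N (contact force between the fingers and anything else above 15 N).
It fails at once if a bystander is shifted by more than 15 mm (distance of any of canister, fuse_puller, lamp_globe, print_guide, cutter_housing, screwdriver from where it was at the start of the episode above 0.015 m).
It also fails if it takes over 72 s, if anything falls off the work surface, if the arm or the gripper's body presses on something with over 40 N, if the wrist force passes 120 N, or if a joint passes its speed limit or range.

### The arm

A 6-joint arm with a two-finger parallel gripper is mounted at the origin on the work surface. World frame = base frame: x ahead of the robot, y to its left, z up, the work surface at z = 0. Lengths are in m, angles in rad, forces in N, time in s.
With the tool pointing down it reaches from about 0.35 to 0.975 m from the base axis. Payload 4.9 kg.
Tool frame: the origin (TCP) lies on the centre line of the jaws, within the pads' length; the fingertips stand 8 mm ahead of it and the grasp point (between the pads) lies 11 mm behind it; z points along the fingers, y is the direction in which the jaws open and shut (so a half turn about z gives the same grasp; the last joint's range is limited). The gripper opens to 85 mm and grips with 20 to 120 N. Pads are 22 mm wide; open, the fingers measure 114 mm over their backs; the gripper's body (76 mm by 85 mm) begins 54 mm behind the grasp point. The pads swing forward as they close: fully open they stand 13 mm farther back than shut.
Start: joints at [1.043, 0.053, 1.613, -0, 1.476, -0.119], TCP at [0.248, 0.573, 0.216] pointing down, gripper open.
Joint ranges: [-3.01, 3.01], [-1.01, 2.22], [0.06, 2.58], [-1.02, 4.17], [0.09, 2.62], [-3.14, 3.14]. Speed limits (rad/s): [2.57, 2.57, 3.14, 3.14, 3.14, 3.14].

### API

Orientations are given as a rotation vector (axis times angle).
In Python, from station import get_obs, get_image, calibration, finish_job gives the robot as it stands. The module is installed in compiled form; this text tells all that it offers.
- The arm moves only by the shell command python3 -m jog 'ROWS' [FORCE]. ROWS is JSON, a list of rows, each a list of 7 numbers: the shift along the tool's x, y, z in cm, then the turn, a rotation vector about the tool's x, y, z in rad, then the closure in counts, from 0 (fully open) to 255 (shut). In form: [[dx, dy, dz, ax, ay, az, jaw], ...]. A call has 1 to 8 rows; each row is the pose to reach, as a shift and turn from the pose measured when the call began, along the tool's axes at that moment; what a row does not reach only later rows make up. A row lasts 1/12 s, in which the tool goes at most 41.7 mm and 7.16 degrees, less where a joint would pass 70% of its speed; a pose out of reach is approached as far as the arm can. A call with a gripper value outside its range is refused whole. The fingers move at their own pace and stop on an object; FORCE is the grip in N (left out, the last holds). Time passes only in rows, so rows that repeat a pose let the fingers close. It gives the time, the measured TCP pose, the force and the opening at its end, in the units of the state.
- get_obs(): the state, without advancing time (a new reading comes with each control period).
- get_image(name): name is "scene" or "top" or "wrist"; returns the picture (384x512x3 uint8, red, green, blue); there is no depth.
- calibration(name): a dict with "vfov" (degrees; the focal length in pixels is half the picture's height over the tangent of half this angle, whatever the lens; pixels are square), "cx", "cy" (the principal point, pixels), "R" (3x3) and "t" (3): a world point X has camera coordinates R X + t. Camera axes: x right, y down, z forward; pixel columns grow to the right and rows downward; lengths in m; the calibration is good to about 2 mm. A picture is of the moment at which its call begins: read the wrist's pose just before it. calibration takes no time and is no camera call; for the wrist camera it gives the pose at the moment of the call.
- finish_job(): hands the job in, once; it reports no verdict.
The state is a dict: "t": time; "q": joint angles; "dq": joint speeds; "effort": joint torques, N m; "tool_pos": TCP position; "tool_rot": TCP orientation; "contact_force": force on the tool from outside, world axes, zero at the start; "wrist_torque": the same for the moment, N m; "opening": finger opening in m.
Only numpy, scipy, OpenCV 4.12 (cv2) and the standard library are available. Lean on these libraries where they do the work, as an engineer would, in place of code of your own. Each camera call takes 0.05 s, during which the arm holds its last target. There are 200 camera calls.

## Working session

There is one attempt and no reset: what is moved stays moved. The work goes in short steps, Python scripts to look and compute and a shell command to move; the robot and the scene stay as the last step left them, time stands still between calls to the robot, and variables do not carry over. Pictures are saved under pics/ and viewed, about 8 in all and at most 12, crops included, and the job is handed in when it is done.

```bash
mkdir -p pics; python3 - <<'E'
from station import *
import cv2,numpy as np
o=get_obs();print({k:np.round(v,3) for k,v in o.items()})
for n in("scene","top","wrist"):
    im=get_image(n);cv2.imwrite(f"pics/{n}0.png",im[:,:,::-1]);c=calibration(n);print(n,c)
E
```

```text
{'t': np.float64(0.0), 'q': array([ 1.043,  0.053,  1.614,  0.   ,  1.476, -0.119]), 'dq': array([ 0.001,  0.001,  0.001, -0.001, -0.003, -0.   ]), 'effort': array([-0.0000e+00, -3.9368e+01, -3.7018e+01, -0.0000e+00,  7.0000e-03,
        0.0000e+00]), 'tool_pos': array([0.248, 0.573, 0.215]), 'tool_rot': array([-6.380e-01, -3.076e+00,  3.000e-03]), 'contact_force': array([-0.541,  0.446,  0.085]), 'wrist_torque': array([-0.034,  0.036,  0.008]), 'opening': np.float64(0.085)}
scene {'vfov': 47.208068004525046, 'cx': 262.4601208563721, 'cy': 189.72055494340282, 'R': array([[-0.74666742,  0.66517387,  0.00561105],
       [ 0.42582085,  0.48443651, -0.76419754],
       [-0.51104243, -0.56821211, -0.64495786]]), 't': array([ 0.37793117, -0.17139878,  1.83732058])}
top {'vfov': 56.880033251705754, 'cx': 255.71839761737255, 'cy': 190.57801969373605, 'R': array([[ 0.02311127, -0.99972614,  0.00367569],
       [-0.99739787, -0.02330828, -0.06822175],
       [ 0.06828874, -0.00208943, -0.99766341]]), 't': array([-0.00434089,  0.52237366,  1.07086289])}
wrist {'vfov': 66.87741772371145, 'cx': 256.8198879514632, 'cy': 188.79114520000505, 'R': array([[ 0.39764001,  0.91753954, -0.00190021],
       [ 0.87286182, -0.37763773,  0.30903397],
       [ 0.2828333 , -0.12454289, -0.9510491 ]]), 't': array([-0.62299939, -0.03963792,  0.37937939])}
```

View pics/top0.png

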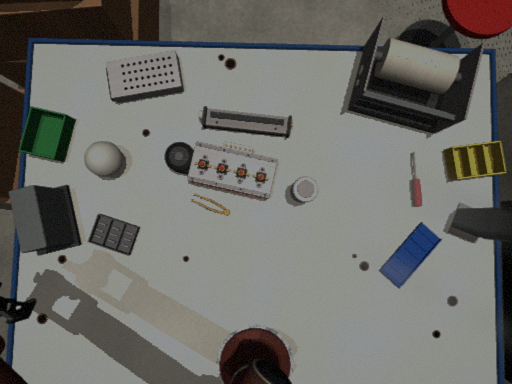

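View pics/scene0.png

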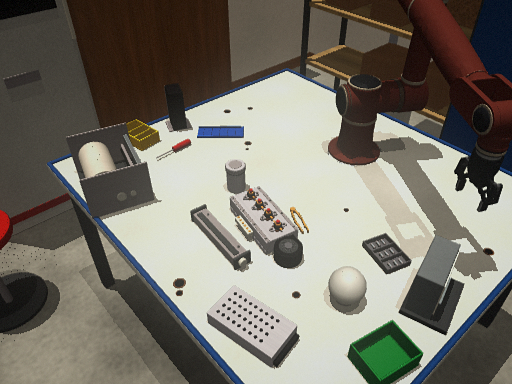

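Top view: the dryer's four cut-outs are at about (204,163), (222,168), (241,173) and (260,177), with the blower at (180,157), so the row starts at the +y end. I'll locate the red buttons numerically.

```bash
cat > h.py <<'E'
from station import *
import cv2,numpy as np
def ray(c,u,v):
    f=192/np.tan(np.radians(c['vfov']/2));R=np.array(c['R']);t=np.array(c['t'])
    return -R.T@t, R.T@np.array([(u-c['cx'])/f,(v-c['cy'])/f,1])
def atz(c,u,v,z):
    o,d=ray(c,u,v);return o+d*(z-o[2])/d[2]
def proj(c,X):
    f=192/np.tan(np.radians(c['vfov']/2));p=c['R']@np.array(X)+c['t'];return p[:2]/p[2]*f+[c['cx'],c['cy']]
def red(im,roi,amin=4,amax=5000):
    h=cv2.cvtColor(im,cv2.COLOR_RGB2HSV);m=((h[...,0]<8)|(h[...,0]>172))&(h[...,1]>150)&(h[...,2]>70)
    k=np.zeros_like(m);x0,y0,x1,y1=roi;k[y0:y1,x0:x1]=1
    n,l,s,c=cv2.connectedComponentsWithStats((m&k).astype(np.uint8))
    return [(c[i].round(1),s[i][4],s[i][2:4]) for i in range(1,n) if amin<=s[i][4]<=amax]
E
python3 - <<'E'
from h import *
for n,roi in(("top",(188,140,285,200)),("scene",(225,175,300,250))):
    im=cv2.imread(f"pics/{n}0.png")[:,:,::-1].copy();c=calibration(n)
    for p,a,w in red(im,roi): print(n,p,a,w,atz(c,*p,.090).round(4))
    x0,y0,x1,y1=roi;cv2.imwrite(f"pics/{n}c.png",cv2.resize(im[y0:y1,x0:x1,::-1],None,fx=5,fy=5,interpolation=2))
a=cv2.imread("pics/topc.png");b=cv2.imread("pics/scenec.png")
w=max(a.shape[1],b.shape[1]);f=lambda i:cv2.copyMakeBorder(i,0,0,0,w-i.shape[1],0);o=np.vstack([f(a),f(b)]);cv2.imwrite("pics/crops.png",cv2.resize(o,None,fx=.85,fy=.85))
E
```

```text
top [201.4 163.4] 13 [4 4] [0.5922 0.1662 0.09  ]
top [220.8 167.2] 11 [4 4] [0.5825 0.11   0.09  ]
top [240.8 171.7] 12 [4 4] [0.5708 0.0521 0.09  ]
top [260.3 176.1] 9 [4 3] [ 0.5594 -0.0043  0.09  ]
scene [250.5 189.5] 4 [2 2] [5.617e-01 5.000e-04 9.000e-02]
scene [258.8 199.6] 5 [3 2] [0.5747 0.058  0.09  ]
scene [268.  209.5] 6 [3 2] [0.5843 0.1138 0.09  ]
scene [277.8 220.6] 5 [3 2] [0.5957 0.172  0.09  ]
```

View pics/crops.png

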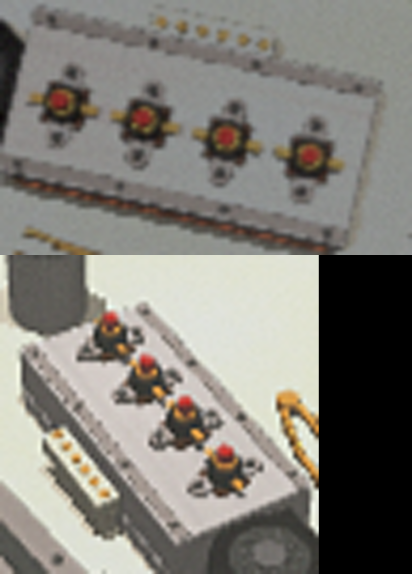

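All four buttons show clearly, and both cameras agree to about 5 mm. Next: move above seat 1 with the jaws shut and look with the wrist camera.

```bash
cat >> h.py <<'E'
from scipy.spatial.transform import Rotation as Ro
def to(X):
    o=get_obs();R=Ro.from_rotvec(o['tool_rot']);z=R.apply([0,0,1])
    w=np.cross(z,[0,0,-1]);print('t',round(o['t'],2),'pos',o['tool_pos'].round(4),'F',o['contact_force'].round(2),'shift cm',(R.inv().apply(np.array(X)-o['tool_pos'])*100).round(2),'turn',R.inv().apply(w).round(4))
E
python3 -c "
from h import *
to([.587,.138,.215])"
```

```text
t 0.15 pos [0.2482 0.5731 0.2154] F [ 0.99 -0.49 -0.17] shift cm [-48.39 -26.45   0.08] turn [-0.0016 -0.0002  0.    ]
```

```bash
python3 -m jog '[[-3.5,-1.9,0,0,0,0,255],[-7,-3.8,0,0,0,0,255],[-10.5,-5.7,0,0,0,0,255],[-14,-7.6,0,0,0,0,255],[-17.5,-9.5,0,0,0,0,255],[-21,-11.4,0,0,0,0,255],[-24.2,-13.2,0,0,0,0,255],[-24.2,-13.2,0,0,0,0,255]]' 20
python3 -m jog '[[-3.5,-1.9,0,0,0,0,255],[-7,-3.8,0,0,0,0,255],[-10.5,-5.7,0,0,0,0,255],[-14,-7.6,0,0,0,0,255],[-17.5,-9.5,0,0,0,0,255],[-21,-11.4,0,0,0,0,255],[-24,-13.1,0,0,0,0,255],[-24,-13.1,0,0,0,0,255]]' 20
python3 - <<'E'
from h import *
to([.587,.138,.215])
c=calibration("wrist");im=get_image("wrist");cv2.imwrite("pics/w1.png",im[:,:,::-1])
for p,a,w in red(im,(0,0,512,384),20): print(p,a,w,atz(c,*p,.092).round(4))
E
```

```text
t: 0.82
tool_pos: [0.4209, 0.3512, 0.2153]
tool_rot: [0.647, 3.073, -0.006]
contact_force: [0.5, 0.4, -0.5]
opening: -0.0001
t: 1.48
tool_pos: [0.5902, 0.1303, 0.2157]
tool_rot: [0.656, 3.07, -0.008]
contact_force: [-0.4, 1.3, 0.4]
opening: -0.0002
t 1.48 pos [0.5902 0.1303 0.2157] F [-0.42  1.3   0.35] shift cm [0.61 0.58 0.06] turn [-0.0047  0.0032 -0.    ]
[235.6 178.7] 61 [10  9] [0.5821 0.1087 0.092 ]
[126.9 202.5] 36 [9 7] [ 0.5595 -0.0047  0.092 ]
```

View pics/w1.png

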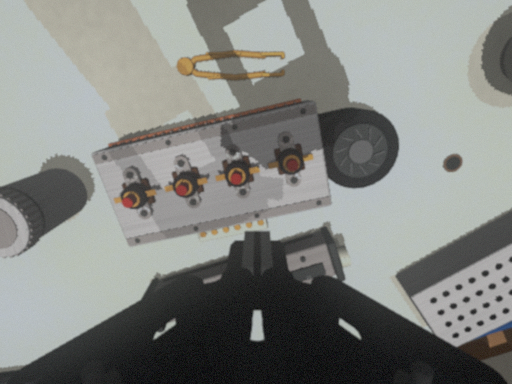

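The wrist view shows the four buttons at about (292,162), (237,177), (182,187) and (130,199). Wrist and top cameras agree to 1–2 mm, so I take the seats as 1 (.593,.166), 2 (.582,.109), 3 (.571,.052) and 4 (.5595,-.0045). Seat 2 is nearest, so I start there.

```bash
cat >> h.py <<'E'
S={1:(.5932,.166),2:(.5822,.1093),3:(.571,.052),4:(.5595,-.0045)}
def force(n=8):
    F=[]
    for _ in range(n): get_image("top");F.append(get_obs()['contact_force'])
    F=np.array(F);print('Fmean',F.mean(0).round(2),'sd',F.std(0).round(2))
E
python3 -c "
from h import *
to(S[2]+(.125,))"
```

```text
t 1.53 pos [0.5886 0.1326 0.2155] F [-0.8   0.75  0.15] shift cm [-0.35 -2.36  9.06] turn [-0.0037  0.001  -0.    ]
```

```bash
python3 -m jog '[[-0.35,-2.36,2,-0.0037,0.001,0,255],[-0.35,-2.36,4,-0.0037,0.001,0,255],[-0.35,-2.36,6,-0.0037,0.001,0,255],[-0.35,-2.36,8,-0.0037,0.001,0,255],[-0.35,-2.36,9.05,-0.0037,0.001,0,255],[-0.35,-2.36,9.05,-0.0037,0.001,0,255],[-0.35,-2.36,9.05,-0.0037,0.001,0,255]]'
python3 - <<'E'
from h import *
force(8);to(S[2]+(.110,))
c=calibration("wrist");im=get_image("wrist");cv2.imwrite("pics/w2.png",im[:,:,::-1])
for p,a,w in red(im,(0,0,512,384),20): print(p,a,w,atz(c,*p,.092).round(4))
E
```

```text
t: 2.12
tool_pos: [0.5815, 0.1103, 0.1249]
tool_rot: [-0.652, -3.072, 0.0]
contact_force: [0.9, -0.6, 0.2]
opening: -0.0003
Fmean [0.34 0.05 0.16] sd [0.5  0.52 0.68]
t 2.52 pos [0.5826 0.1094 0.126 ] F [-0.77  0.32  0.19] shift cm [ 0.04 -0.02  1.6 ] turn [ 0.0007  0.0012 -0.    ]
[179.9 226.9] 114 [14 12] [0.57   0.0532 0.092 ]
```

View pics/w2.png

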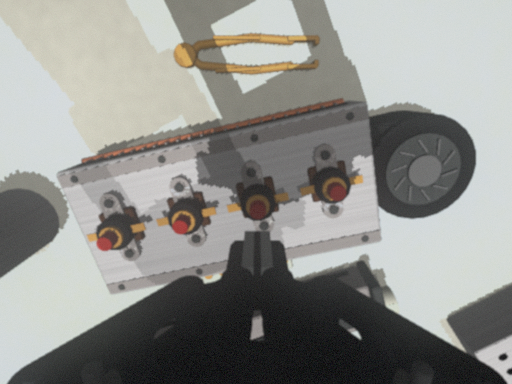

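Button 2 is at (257,208), just ahead of the fingertips at (257,240). I go down to z 0.112, checking the lateral position.

```bash
python3 -m jog '[[0,0,0.4,0,0,0,255],[0,0,0.8,0,0,0,255],[0,0,1.2,0,0,0,255],[0,0,1.2,0,0,0,255],[0,0,1.2,0,0,0,255]]'
python3 - <<'E'
from h import *
c=calibration("wrist");o=get_obs();p=o['tool_pos']
print('tip8 proj',proj(c,p-[0,0,.008]),'tip21',proj(c,p-[0,0,.021]), 'btn2', atz(c,257,208,.092))
force(6)
for i in range(5): get_image("top");to(S[2]+(.102,))
im=get_image("scene");cv2.imwrite("pics/s2.png",cv2.resize(im[150:240,210:330,::-1],None,fx=6,fy=6,interpolation=2))
cs=calibration("scene");print(proj(cs,p-[0,0,.008])-[210,150],proj(cs,S[2]+(.092,))-[210,150])
E
```

```text
t: 2.98
tool_pos: [0.582, 0.1092, 0.1129]
tool_rot: [-0.654, -3.072, 0.0]
contact_force: [-0.2, 0.3, 0.1]
opening: -0.0
tip8 proj [258.52868559 228.45832186] tip21 [258.42878525 219.88433111] btn2 [0.57379906 0.11184688 0.092     ]
Fmean [-0.03  0.12  0.49] sd [0.62 0.3  0.75]
t 3.33 pos [0.5826 0.1093 0.1139] F [-0.3   0.09  0.32] shift cm [ 0.04 -0.02  1.19] turn [ 0.0007  0.0011 -0.    ]
t 3.38 pos [0.5826 0.1093 0.1139] F [-0.41  0.24 -0.27] shift cm [ 0.04 -0.02  1.19] turn [0.0006 0.0011 0.    ]
t 3.43 pos [0.5826 0.1093 0.1139] F [0.46 0.44 0.12] shift cm [ 0.04 -0.02  1.19] turn [ 0.0006  0.001  -0.    ]
t 3.48 pos [0.5826 0.1093 0.1138] F [-0.2   0.81 -0.32] shift cm [ 0.03 -0.02  1.18] turn [ 0.0006  0.001  -0.    ]
t 3.53 pos [0.5825 0.1093 0.1138] F [-0.01  0.11 -0.32] shift cm [ 0.03 -0.02  1.18] turn [ 0.0005  0.0009 -0.    ]
[57.64106935 55.05186178] [57.55336412 58.04657444]
```

View pics/s2.png

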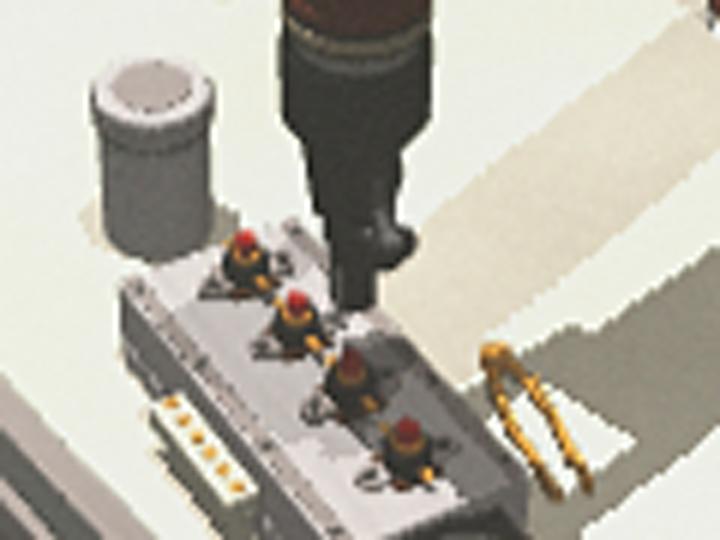

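In the scene crop the fingertips end at (353,308) and the button 2 top is at (350,352). The gap looks larger than I predicted, so I'll recheck with the wrist camera closer in before touching anything.

```bash
python3 -m jog '[[0.03,-0.02,0.4,0,0,0,255],[0.03,-0.02,0.78,0,0,0,255],[0.03,-0.02,0.78,0,0,0,255],[0.03,-0.02,0.78,0,0,0,255],[0.03,-0.02,0.78,0,0,0,255]]'
python3 - <<'E'
from h import *
force(6);to(S[2]+(.102,))
def crop(n,x0,y0,w,h,s):
    im=get_image(n);return cv2.resize(im[y0:y0+h,x0:x0+w,::-1],None,fx=s,fy=s,interpolation=2)
c=calibration("wrist");p=get_obs()['tool_pos']
for k in(0,.008,.014):print(k,(proj(c,p-[0,0,k])-[190,170])*4)
for z in(.090,.094):print('btn',z,(proj(c,S[2]+(z,))-[190,170])*4)
R=Ro.from_rotvec(get_obs()['tool_rot']).as_matrix()
for sx in(-.011,.011):print('edge',sx,(proj(c,p+R@[sx,0,.008])-[190,170])*4)
cs=calibration("scene")
for sx in(-.011,.011):print('scene edge',sx,(proj(cs,p+R@[sx,0,.008])-[240,175])*6)
print('scene btn',(proj(cs,S[2]+(.092,))-[240,175])*6)
a=crop("wrist",190,170,130,100,4);b=crop("scene",240,175,45,65,6)
h=max(a.shape[0],b.shape[0]);f=lambda i:cv2.copyMakeBorder(i,0,h-i.shape[0],0,0,0)
cv2.imwrite("pics/w3.png",np.hstack([f(a),f(b)]))
E
```

```text
t: 4.0
tool_pos: [0.5821, 0.1093, 0.1058]
tool_rot: [0.654, 3.072, 0.0]
contact_force: [-0.1, 1.0, 0.1]
opening: 0.0
Fmean [-0.2  -0.02 -0.08] sd [0.38 0.32 0.36]
t 4.3 pos [0.5823 0.1093 0.1061] F [-0.94  0.36 -0.69] shift cm [ 0.01 -0.    0.41] turn [ 0.0007  0.0011 -0.    ]
0 [274.55727577 257.28866805]
0.008 [274.23293434 233.67818583]
0.014 [274.00702532 217.23310542]
btn 0.09 [273.90150915 211.20242196]
btn 0.094 [274.04676429 221.81024524]
edge -0.011 [274.14948811 296.80387676]
edge 0.011 [274.38764247 168.2363274 ]
scene edge -0.011 [145.80921382 194.00569613]
scene edge 0.011 [184.76877728 185.80667106]
scene btn [165.3201847  198.27944667]
```

View pics/w3.png

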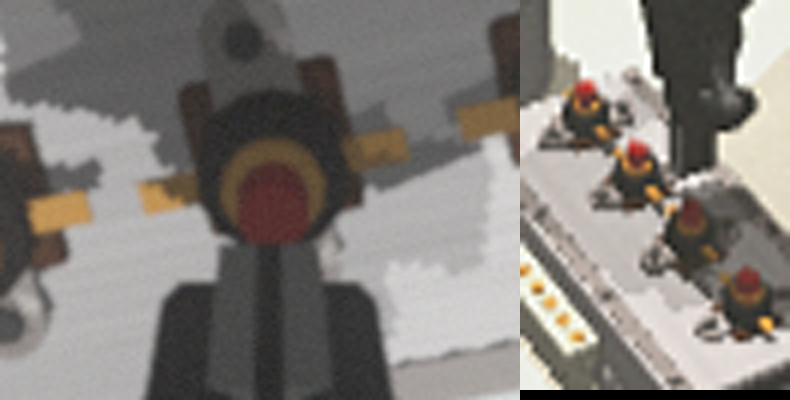

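The button sits about 2 mm towards +tool x from my estimate, well inside its 12 mm. I shift 1.5 mm and feel downward in 0.5 mm steps, with a guard that stops the chain on contact.

```bash
cat > g.py <<'E'
import sys;from station import *;import numpy as np
lim=float(sys.argv[1]);F=[];Z=[]
for _ in range(5): get_image("top");o=get_obs();F.append(o['contact_force']);Z.append(o['tool_pos'][2])
m=np.mean(F,0);print('t %.2f z %.2f mm F'%(o['t'],1000*np.mean(Z)),m.round(2));sys.exit(int(abs(m[2])>lim))
E
python3 -m jog '[[0.15,0,0.1,0,0,0,255],[0.15,0,0.1,0,0,0,255]]' >/dev/null; python3 g.py 1 &&
python3 -m jog '[[0,0,0.1,0,0,0,255],[0,0,0.1,0,0,0,255]]' >/dev/null && python3 g.py 1 &&
python3 -m jog '[[0,0,0.1,0,0,0,255],[0,0,0.1,0,0,0,255]]' >/dev/null && python3 g.py 1 &&
python3 -m jog '[[0,0,0.05,0,0,0,255],[0,0,0.05,0,0,0,255]]' >/dev/null && python3 g.py 1 &&
python3 -m jog '[[0,0,0.05,0,0,0,255],[0,0,0.05,0,0,0,255]]' >/dev/null && python3 g.py 1 &&
python3 -m jog '[[0,0,0.05,0,0,0,255],[0,0,0.05,0,0,0,255]]' >/dev/null && python3 g.py 1 &&
python3 -m jog '[[0,0,0.05,0,0,0,255],[0,0,0.05,0,0,0,255]]' >/dev/null && python3 g.py 1 &&
python3 -m jog '[[0,0,0.05,0,0,0,255],[0,0,0.05,0,0,0,255]]' >/dev/null && python3 g.py 1 &&
python3 -m jog '[[0,0,0.05,0,0,0,255],[0,0,0.05,0,0,0,255]]' >/dev/null && python3 g.py 1 
```

```text
t 4.82 z 105.02 mm F [-0.13  0.15 -0.02]
t 5.23 z 104.02 mm F [ 0.14  0.08 -0.09]
t 5.65 z 103.02 mm F [ 0.32  0.24 -0.01]
t 6.07 z 102.57 mm F [-0.49 -0.41 -0.31]
t 6.48 z 102.08 mm F [0.03 0.3  0.17]
t 6.90 z 101.56 mm F [ 0.17  0.35 -0.01]
t 7.32 z 101.08 mm F [-0.08  0.09 -0.51]
t 7.73 z 100.57 mm F [ 0.11 -0.05  0.52]
t 8.15 z 100.09 mm F [ 0.38  0.15 -0.31]
```

```bash

python3 -m jog '[[0,0,0.05,0,0,0,255],[0,0,0.05,0,0,0,255]]' >/dev/null && python3 g.py 1 &&
python3 -m jog '[[0,0,0.05,0,0,0,255],[0,0,0.05,0,0,0,255]]' >/dev/null && python3 g.py 1 &&
python3 -m jog '[[0,0,0.05,0,0,0,255],[0,0,0.05,0,0,0,255]]' >/dev/null && python3 g.py 1 &&
python3 -m jog '[[0,0,0.05,0,0,0,255],[0,0,0.05,0,0,0,255]]' >/dev/null && python3 g.py 1 &&
python3 -m jog '[[0,0,0.05,0,0,0,255],[0,0,0.05,0,0,0,255]]' >/dev/null && python3 g.py 1 &&
python3 -m jog '[[0,0,0.05,0,0,0,255],[0,0,0.05,0,0,0,255]]' >/dev/null && python3 g.py 1 
```

```text
t 8.57 z 99.59 mm F [ 0.12 -0.05 -0.11]
t 8.98 z 99.08 mm F [0.21 0.31 0.39]
t 9.40 z 98.58 mm F [-0.02 -0.07  0.13]
t 9.82 z 98.11 mm F [-0.2   0.3  -0.02]
t 10.23 z 97.60 mm F [-0.43  0.05  0.12]
t 10.65 z 97.11 mm F [ 0.15 -0.37  0.26]
```

```bash
python3 - <<'E'
from h import *
to(S[2]+(.09,))
def crop(n,x0,y0,w,h,s):
    im=get_image(n);return cv2.resize(im[y0:y0+h,x0:x0+w,::-1],None,fx=s,fy=s,interpolation=2)
a=crop("wrist",205,180,100,100,4);b=crop("scene",245,185,40,40,10)
cv2.imwrite("pics/w4.png",np.hstack([a,b]))
E
```

```text
t 10.65 pos [0.581  0.1099 0.0972] F [0.28 0.38 0.26] shift cm [-0.13 -0.    0.72] turn [0.0007 0.0012 0.    ]
```

View pics/w4.png

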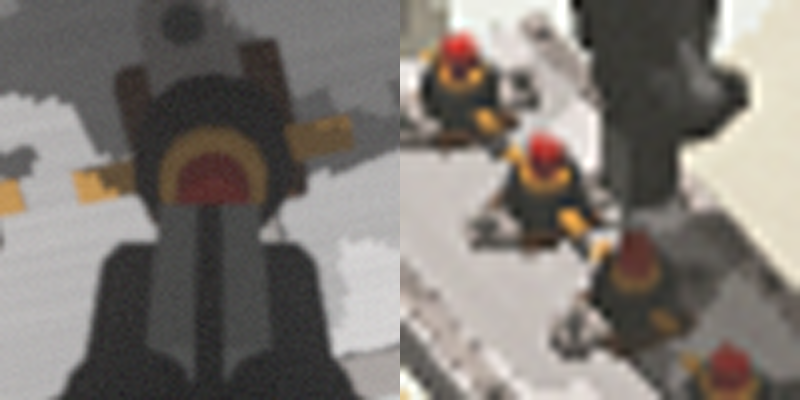

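Wrist view: the tips end at crop row 205, over the middle of the button. Scene view: the tips end at (635,207), still above the button top at (635,230). Taken together, the tip is still higher than the nominal figure, so I keep feeling downward.

```bash

python3 -m jog '[[0,0,0.05,0,0,0,255],[0,0,0.05,0,0,0,255]]' >/dev/null && python3 g.py 1 &&
python3 -m jog '[[0,0,0.05,0,0,0,255],[0,0,0.05,0,0,0,255]]' >/dev/null && python3 g.py 1 &&
python3 -m jog '[[0,0,0.05,0,0,0,255],[0,0,0.05,0,0,0,255]]' >/dev/null && python3 g.py 1 &&
python3 -m jog '[[0,0,0.05,0,0,0,255],[0,0,0.05,0,0,0,255]]' >/dev/null && python3 g.py 1 &&
python3 -m jog '[[0,0,0.05,0,0,0,255],[0,0,0.05,0,0,0,255]]' >/dev/null && python3 g.py 1 &&
python3 -m jog '[[0,0,0.05,0,0,0,255],[0,0,0.05,0,0,0,255]]' >/dev/null && python3 g.py 1 &&
python3 -m jog '[[0,0,0.05,0,0,0,255],[0,0,0.05,0,0,0,255]]' >/dev/null && python3 g.py 1 &&
python3 -m jog '[[0,0,0.05,0,0,0,255],[0,0,0.05,0,0,0,255]]' >/dev/null && python3 g.py 1
```

```text
t 11.17 z 96.62 mm F [ 0.61 -0.06  0.06]
t 11.58 z 96.12 mm F [ 0.14 -0.01  0.07]
t 12.00 z 95.63 mm F [-0.14 -0.24  0.16]
t 12.42 z 95.12 mm F [ 0.58 -0.27  0.54]
t 12.83 z 94.63 mm F [0.05 0.05 0.2 ]
t 13.25 z 94.14 mm F [ 0.05 -0.02  0.43]
t 13.67 z 93.64 mm F [ 0.24 -0.21  0.27]
t 14.08 z 93.14 mm F [ 0.01  0.47 -0.05]
```

No contact yet, and the camera budget is running low (about 150 used). From here I'll use the move readings instead, in finer steps.

```bash
cat > g.py <<'E'
import sys,os;from station import *;import numpy as np
lim=float(sys.argv[1]);o=get_obs();z,f=1000*o['tool_pos'][2],o['contact_force'][2]
print('%.2f:%.2f:%.1f'%(o['t'],z,f),end='  ',flush=True);open('log','a').write(f"{o['t']} {z} {f}\n")
m=np.atleast_2d(np.loadtxt('log'))[-3:,2]
if abs(m.mean())>lim: print('STOP',m.mean());sys.exit(1)
E
rm -f log
# d: hold the guard only
d="python3 g.py 1.1"
python3 -m jog '[[0,0,0.03,0,0,0,255],[0,0,0.03,0,0,0,255]]' >/dev/null && $d &&
python3 -m jog '[[0,0,0.03,0,0,0,255],[0,0,0.03,0,0,0,255]]' >/dev/null && $d &&
python3 -m jog '[[0,0,0.03,0,0,0,255],[0,0,0.03,0,0,0,255]]' >/dev/null && $d &&
python3 -m jog '[[0,0,0.03,0,0,0,255],[0,0,0.03,0,0,0,255]]' >/dev/null && $d &&
python3 -m jog '[[0,0,0.03,0,0,0,255],[0,0,0.03,0,0,0,255]]' >/dev/null && $d &&
python3 -m jog '[[0,0,0.03,0,0,0,255],[0,0,0.03,0,0,0,255]]' >/dev/null && $d &&
python3 -m jog '[[0,0,0.03,0,0,0,255],[0,0,0.03,0,0,0,255]]' >/dev/null && $d &&
python3 -m jog '[[0,0,0.03,0,0,0,255],[0,0,0.03,0,0,0,255]]' >/dev/null && $d &&
python3 -m jog '[[0,0,0.03,0,0,0,255],[0,0,0.03,0,0,0,255]]' >/dev/null && $d &&
python3 -m jog '[[0,0,0.03,0,0,0,255],[0,0,0.03,0,0,0,255]]' >/dev/null && $d &&
python3 -m jog '[[0,0,0.03,0,0,0,255],[0,0,0.03,0,0,0,255]]' >/dev/null && $d &&
python3 -m jog '[[0,0,0.03,0,0,0,255],[0,0,0.03,0,0,0,255]]' >/dev/null && $d
```

```text
14.25:92.77:0.0  14.42:92.43:0.8  14.58:92.08:0.5  14.75:91.69:1.1  14.92:91.27:0.2  15.08:90.88:-0.5  15.25:90.52:-0.1  15.42:90.14:-0.0  15.58:89.74:-0.5  15.75:89.38:-0.5  15.92:89.00:0.5  16.08:88.62:0.1
```

```bash
python3 - <<'E'
from h import *
to(S[2]+(.09,))
o=get_obs();p=o['tool_pos'];R=Ro.from_rotvec(o['tool_rot']).as_matrix()
def crop(n,x0,y0,w,h,s):
    c=calibration(n);im=get_image(n)
    for k in(0,.008): print(n,'k',k,((proj(c,p+R@[0,0,k])-[x0,y0])*s).round())
    for z in(.060,.083,.092): print(n,'seat2 z',z,((proj(c,S[2]+(z,))-[x0,y0])*s).round())
    return cv2.resize(im[y0:y0+h,x0:x0+w,::-1],None,fx=s,fy=s,interpolation=2)
a=crop("wrist",205,180,100,100,4);b=crop("scene",245,185,40,40,10)
cv2.imwrite("pics/w5.png",np.hstack([a,b]))
E
```

```text
t 16.08 pos [0.5804 0.1099 0.0886] F [ 0.4  -0.31  0.07] shift cm [-0.18  0.02 -0.14] turn [ 0. -0.  0.]
wrist k 0 [215. 217.]
wrist k 0.008 [214. 194.]
wrist seat2 z 0.06 [215. 151.]
wrist seat2 z 0.083 [216. 211.]
wrist seat2 z 0.092 [216. 239.]
scene k 0 [231. 237.]
scene k 0.008 [230. 255.]
scene seat2 z 0.06 [224. 303.]
scene seat2 z 0.083 [225. 251.]
scene seat2 z 0.092 [226. 230.]
```

View pics/w5.png

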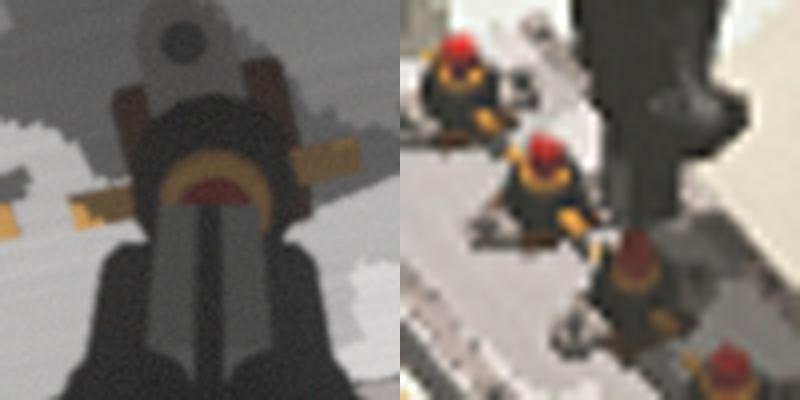

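Scene: button 2's full red cap (635,232–275) is visible in front of and below the tip end (row ~222). Wrist: the tip covers the button. So the tip must still be just above the button, and it's shorter than stated. Continue with the guard.

```bash
d="python3 g.py 1.1"
python3 -m jog '[[0.03,0,0.03,0,0,0,255],[0.03,0,0.03,0,0,0,255]]' >/dev/null && $d &&
python3 -m jog '[[0,0,0.03,0,0,0,255],[0,0,0.03,0,0,0,255]]' >/dev/null && $d &&
python3 -m jog '[[0,0,0.03,0,0,0,255],[0,0,0.03,0,0,0,255]]' >/dev/null && $d &&
python3 -m jog '[[0,0,0.03,0,0,0,255],[0,0,0.03,0,0,0,255]]' >/dev/null && $d &&
python3 -m jog '[[0,0,0.03,0,0,0,255],[0,0,0.03,0,0,0,255]]' >/dev/null && $d &&
python3 -m jog '[[0,0,0.03,0,0,0,255],[0,0,0.03,0,0,0,255]]' >/dev/null && $d &&
python3 -m jog '[[0,0,0.03,0,0,0,255],[0,0,0.03,0,0,0,255]]' >/dev/null && $d &&
python3 -m jog '[[0,0,0.03,0,0,0,255],[0,0,0.03,0,0,0,255]]' >/dev/null && $d &&
python3 -m jog '[[0,0,0.03,0,0,0,255],[0,0,0.03,0,0,0,255]]' >/dev/null && $d &&
python3 -m jog '[[0,0,0.03,0,0,0,255],[0,0,0.03,0,0,0,255]]' >/dev/null && $d &&
python3 -m jog '[[0,0,0.03,0,0,0,255],[0,0,0.03,0,0,0,255]]' >/dev/null && $d &&
python3 -m jog '[[0,0,0.03,0,0,0,255],[0,0,0.03,0,0,0,255]]' >/dev/null && $d
```

```text
16.35:88.29:0.3  16.52:87.94:0.5  16.68:87.53:0.1  16.85:87.18:-0.2  17.02:86.81:0.5  17.18:86.40:0.8  17.35:86.02:-0.1  17.52:85.66:-0.5  17.68:85.26:0.4  17.85:84.91:-0.4  18.02:84.50:-0.4  18.18:84.14:0.5
```

```bash
d="python3 g.py 1.1"
python3 -m jog '[[0,0,0.03,0,0,0,255],[0,0,0.03,0,0,0,255]]' >/dev/null && $d &&
python3 -m jog '[[0,0,0.03,0,0,0,255],[0,0,0.03,0,0,0,255]]' >/dev/null && $d &&
python3 -m jog '[[0,0,0.03,0,0,0,255],[0,0,0.03,0,0,0,255]]' >/dev/null && $d &&
python3 -m jog '[[0,0,0.03,0,0,0,255],[0,0,0.03,0,0,0,255]]' >/dev/null && $d &&
python3 -m jog '[[0,0,0.03,0,0,0,255],[0,0,0.03,0,0,0,255]]' >/dev/null && $d &&
python3 -m jog '[[0,0,0.03,0,0,0,255],[0,0,0.03,0,0,0,255]]' >/dev/null && $d &&
python3 -m jog '[[0,0,0.03,0,0,0,255],[0,0,0.03,0,0,0,255]]' >/dev/null && $d
python3 - <<'E'
from h import *
to(S[2]+(.09,))
o=get_obs();p=o['tool_pos'];R=Ro.from_rotvec(o['tool_rot']).as_matrix()
def crop(n,x0,y0,w,h,s):
    c=calibration(n);im=get_image(n)
    for k in(-.008,0,.008): print(n,'k',k,((proj(c,p+R@[0,0,k])-[x0,y0])*s).round())
    for z in(.083,.092): print(n,'seat2 z',z,((proj(c,S[2]+(z,))-[x0,y0])*s).round())
    return cv2.convertScaleAbs(cv2.resize(im[y0:y0+h,x0:x0+w,::-1],None,fx=s,fy=s,interpolation=2),alpha=2)
a=crop("wrist",205,180,100,100,4);b=crop("scene",255,195,25,25,16)
cv2.imwrite("pics/w6.png",np.hstack([a,b]))
E
```

```text
18.35:83.71:0.3  18.52:83.37:0.4  18.68:82.99:-0.2  18.85:82.59:0.5  19.02:82.26:0.0  19.18:81.85:-0.6  19.35:81.47:-1.0  t 19.35 pos [0.5792 0.1099 0.0815] F [ 0.61  0.8  -0.99] shift cm [-0.29  0.06 -0.85] turn [-0.001 -0.002 -0.   ]
wrist k -0.008 [215. 243.]
wrist k 0 [214. 217.]
wrist k 0.008 [214. 194.]
wrist seat2 z 0.083 [219. 240.]
wrist seat2 z 0.092 [219. 270.]
scene k -0.008 [214. 213.]
scene k 0 [213. 242.]
scene k 0.008 [213. 271.]
scene seat2 z 0.083 [200. 242.]
scene seat2 z 0.092 [201. 209.]
```

View pics/w6.png

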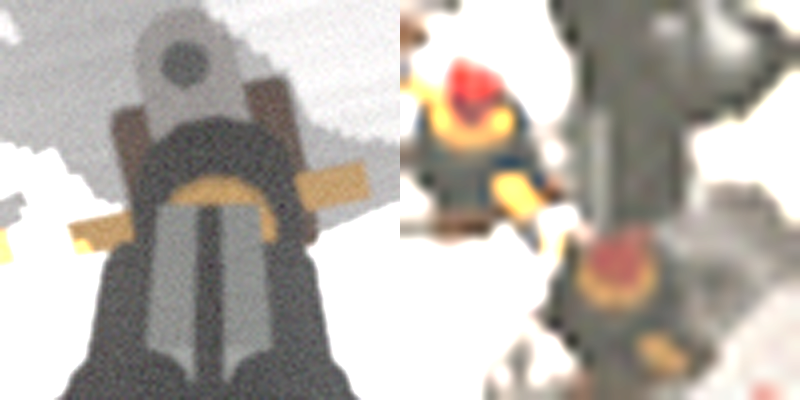

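Correction: allowing for the full fingertip footprint (22 × 20 mm), both views put the tips about 15 mm behind the TCP, at z ≈ 0.096 and still a few mm above the button. That fits the zero force. I continue down with the guard, stopping the sideways drift.

```bash
d="python3 g.py 1.1"
python3 -m jog '[[-0.08,0.04,0.03,0,0,0,255],[-0.08,0.04,0.03,0,0,0,255]]' >/dev/null && $d &&
python3 -m jog '[[-0.01,0,0.03,0,0,0,255],[-0.01,0,0.03,0,0,0,255]]' >/dev/null && $d &&
python3 -m jog '[[-0.01,0,0.03,0,0,0,255],[-0.01,0,0.03,0,0,0,255]]' >/dev/null && $d &&
python3 -m jog '[[-0.01,0,0.03,0,0,0,255],[-0.01,0,0.03,0,0,0,255]]' >/dev/null && $d &&
python3 -m jog '[[-0.01,0,0.03,0,0,0,255],[-0.01,0,0.03,0,0,0,255]]' >/dev/null && $d &&
python3 -m jog '[[-0.01,0,0.03,0,0,0,255],[-0.01,0,0.03,0,0,0,255]]' >/dev/null && $d &&
python3 -m jog '[[-0.01,0,0.03,0,0,0,255],[-0.01,0,0.03,0,0,0,255]]' >/dev/null && $d &&
python3 -m jog '[[-0.01,0,0.03,0,0,0,255],[-0.01,0,0.03,0,0,0,255]]' >/dev/null && $d &&
python3 -m jog '[[-0.01,0,0.03,0,0,0,255],[-0.01,0,0.03,0,0,0,255]]' >/dev/null && $d &&
python3 -m jog '[[-0.01,0,0.03,0,0,0,255],[-0.01,0,0.03,0,0,0,255]]' >/dev/null && $d &&
python3 -m jog '[[-0.01,0,0.03,0,0,0,255],[-0.01,0,0.03,0,0,0,255]]' >/dev/null && $d
python3 -c "
from h import *
to(S[2]+(.08,))"
```

```text
19.62:81.22:-0.0  19.78:80.83:0.3  19.95:80.46:0.5  20.12:80.08:-1.1  20.28:79.71:-0.2  20.45:79.33:-1.1  20.62:78.97:-0.9  20.78:78.70:0.4  20.95:78.55:1.4  21.12:78.33:0.8  21.28:78.01:1.7  STOP 1.2819975547286822
t 21.28 pos [0.5809 0.1096 0.078 ] F [-1.4  -0.34  1.7 ] shift cm [-0.13  0.03 -0.2 ] turn [-0.0012 -0.0028 -0.    ]
```

Contact at about z 78.7 mm. Now press on slowly to tell soft from stiff.

```bash
d="python3 g.py 2.8"
python3 -m jog '[[-0.01,0,0.04,0,0,0,255],[-0.01,0,0.04,0,0,0,255]]' >/dev/null && $d &&
python3 -m jog '[[0,0,0.04,0,0,0,255],[0,0,0.04,0,0,0,255]]' >/dev/null && $d &&
python3 -m jog '[[0,0,0,0,0,0,255]]' >/dev/null && $d &&
python3 -m jog '[[0,0,0.04,0,0,0,255],[0,0,0.04,0,0,0,255]]' >/dev/null && $d &&
python3 -m jog '[[0,0,0,0,0,0,255]]' >/dev/null && $d && 
python3 -m jog '[[0,0,0,0,0,0,255]]' >/dev/null && $d 
```

```text
21.45:77.59:0.9  21.62:77.12:1.1  21.70:77.15:1.6  21.87:76.68:2.1  21.95:76.66:1.0  22.03:76.68:0.7
```

About 2 mm of travel at only ~1.3 N: seat 2 is sound. Lift, then on to seat 3.

```bash
python3 -m jog '[[0,0,-0.6,0,0,0,255],[0,0,-1.5,0,0,0,255],[0,0,-1.5,0,0,0,255]]'; python3 -c "
from h import *
to((.5809-.0112,.1096-.0573,.0845))"
```

```text
t: 22.28
tool_pos: [0.5826, 0.1096, 0.0941]
tool_rot: [0.654, 3.072, 0.001]
contact_force: [0.0, -0.4, 0.3]
opening: 0.0001
t 22.28 pos [0.5826 0.1096 0.0941] F [ 0.04 -0.37  0.26] shift cm [-1.15 -5.76  0.96] turn [ 0.0006  0.0007 -0.    ]
```

```bash
python3 -m jog '[[-0.6,-2.9,0,0,0,0,255],[-1.15,-5.76,0,0,0,0,255],[-1.15,-5.76,0.1,0,0,0,255],[-1.15,-5.76,0.5,0,0,0,255],[-1.15,-5.76,0.95,0,0,0,255],[-1.15,-5.76,0.95,0,0,0,255],[-1.15,-5.76,0.95,0,0,0,255]]'; d="python3 g.py 1.1"
$d; python3 -c "
from h import *
to((.5697,.0523,.080))"
python3 -m jog '[[-0.01,0,0.04,0,0,0,255],[-0.01,0,0.04,0,0,0,255]]' >/dev/null && $d &&
python3 -m jog '[[-0.01,0,0.04,0,0,0,255],[-0.01,0,0.04,0,0,0,255]]' >/dev/null && $d &&
python3 -m jog '[[-0.01,0,0.04,0,0,0,255],[-0.01,0,0.04,0,0,0,255]]' >/dev/null && $d &&
python3 -m jog '[[-0.01,0,0.04,0,0,0,255],[-0.01,0,0.04,0,0,0,255]]' >/dev/null && $d &&
python3 -m jog '[[-0.01,0,0.04,0,0,0,255],[-0.01,0,0.04,0,0,0,255]]' >/dev/null && $d &&
python3 -m jog '[[-0.01,0,0.04,0,0,0,255],[-0.01,0,0.04,0,0,0,255]]' >/dev/null && $d &&
python3 -m jog '[[-0.01,0,0.04,0,0,0,255],[-0.01,0,0.04,0,0,0,255]]' >/dev/null && $d &&
python3 -m jog '[[-0.01,0,0.04,0,0,0,255],[-0.01,0,0.04,0,0,0,255]]' >/dev/null && $d &&
python3 -m jog '[[-0.01,0,0.04,0,0,0,255],[-0.01,0,0.04,0,0,0,255]]' >/dev/null && $d
python3 -c "
from h import *
to((.5697,.0523,.080))"
```

```text
t: 22.87
tool_pos: [0.5693, 0.0531, 0.0838]
tool_rot: [-0.652, -3.073, -0.001]
contact_force: [0.4, 0.3, -0.8]
opening: -0.0003
22.87:83.82:-0.8  t 22.87 pos [0.5693 0.0531 0.0838] F [ 0.39  0.27 -0.83] shift cm [-0.07 -0.05  0.38] turn [ 0.0003 -0.0006  0.    ]
23.03:83.22:-0.1  23.20:82.81:0.1  23.37:82.42:1.0  23.53:81.97:-0.0  23.70:81.51:0.9  23.87:81.00:-0.3  24.03:80.52:-0.2  24.20:80.02:-0.7  24.37:79.50:-0.2  t 24.37 pos [0.57   0.0536 0.0795] F [ 0.08 -0.26 -0.2 ] shift cm [-0.03 -0.13 -0.05] turn [ 0.0001 -0.0015 -0.    ]
```

```bash
d="python3 g.py 1.3"
python3 -m jog '[[-0.02,-0.1,0.04,0,0,0,255],[-0.02,-0.1,0.04,0,0,0,255]]' >/dev/null && $d &&
python3 -m jog '[[-0.01,-0.01,0.04,0,0,0,255],[-0.01,-0.01,0.04,0,0,0,255]]' >/dev/null && $d &&
python3 -m jog '[[-0.01,-0.01,0.04,0,0,0,255],[-0.01,-0.01,0.04,0,0,0,255]]' >/dev/null && $d &&
python3 -m jog '[[-0.01,-0.01,0.04,0,0,0,255],[-0.01,-0.01,0.04,0,0,0,255]]' >/dev/null && $d &&
python3 -m jog '[[-0.01,-0.01,0.04,0,0,0,255],[-0.01,-0.01,0.04,0,0,0,255]]' >/dev/null && $d &&
python3 -m jog '[[-0.01,-0.01,0.04,0,0,0,255],[-0.01,-0.01,0.04,0,0,0,255]]' >/dev/null && $d &&
python3 -m jog '[[-0.01,-0.01,0.04,0,0,0,255],[-0.01,-0.01,0.04,0,0,0,255]]' >/dev/null && $d &&
python3 -m jog '[[-0.01,-0.01,0.04,0,0,0,255],[-0.01,-0.01,0.04,0,0,0,255]]' >/dev/null && $d
```

```text
24.53:78.98:-0.9  24.70:78.49:0.0  24.87:77.95:-1.0  25.03:77.51:0.5  25.20:77.02:-0.2  25.37:76.56:1.4  25.53:76.26:0.4  25.70:75.98:2.1  STOP 1.3150994514019987
```

```bash
d="python3 g.py 2.6"
python3 -m jog '[[-0.01,-0.01,0.04,0,0,0,255],[-0.01,-0.01,0.04,0,0,0,255]]' >/dev/null && $d &&
python3 -m jog '[[0,0,0.04,0,0,0,255],[0,0,0.04,0,0,0,255]]' >/dev/null && $d &&
python3 -m jog '[[0,0,0,0,0,0,255]]' >/dev/null && $d &&
python3 -m jog '[[0,0,0.03,0,0,0,255],[0,0,0.03,0,0,0,255]]' >/dev/null && $d &&
python3 -m jog '[[0,0,0,0,0,0,255]]' >/dev/null && $d && 
python3 -m jog '[[0,0,0,0,0,0,255]]' >/dev/null && $d 
```

```text
25.87:75.59:1.5  26.03:75.16:0.5  26.12:75.18:1.0  26.28:74.82:0.9  26.37:74.83:1.7  26.45:74.82:1.6
```

Soft over ~1.8 mm at ~1.3 N: seat 3 is sound. Next, seat 4.

```bash
python3 -m jog '[[0,0,-0.6,0,0,0,255],[0,0,-1.6,0,0,0,255],[0,0,-1.8,0,0,0,255],[0,0,-1.8,0,0,0,255]]'; python3 -c "
from h import *
to((.5583,-.005,.0838))"
```

```text
t: 26.78
tool_pos: [0.5711, 0.0515, 0.0947]
tool_rot: [0.651, 3.073, 0.002]
contact_force: [-0.1, -0.6, 0.2]
opening: -0.0
t 26.78 pos [0.5711 0.0515 0.0947] F [-0.12 -0.56  0.23] shift cm [-1.11 -5.69  1.08] turn [ 0.0013  0.0006 -0.    ]
```

```bash
python3 -m jog '[[-0.6,-2.9,0,0,0,0,255],[-1.11,-5.69,0,0,0,0,255],[-1.11,-5.69,0.1,0,0,0,255],[-1.11,-5.69,0.5,0,0,0,255],[-1.11,-5.69,1.05,0,0,0,255],[-1.11,-5.69,1.05,0,0,0,255],[-1.11,-5.69,1.05,0,0,0,255]]'; d="python3 g.py 1.3"
$d; 
python3 -m jog '[[-0.02,-0.08,0.04,0,0,0,255],[-0.02,-0.08,0.04,0,0,0,255]]' >/dev/null && $d &&
python3 -m jog '[[-0.01,-0.01,0.04,0,0,0,255],[-0.01,-0.01,0.04,0,0,0,255]]' >/dev/null && $d &&
python3 -m jog '[[-0.01,-0.01,0.04,0,0,0,255],[-0.01,-0.01,0.04,0,0,0,255]]' >/dev/null && $d &&
python3 -m jog '[[-0.01,-0.01,0.04,0,0,0,255],[-0.01,-0.01,0.04,0,0,0,255]]' >/dev/null && $d &&
python3 -m jog '[[-0.01,-0.01,0.04,0,0,0,255],[-0.01,-0.01,0.04,0,0,0,255]]' >/dev/null && $d &&
python3 -m jog '[[-0.01,-0.01,0.04,0,0,0,255],[-0.01,-0.01,0.04,0,0,0,255]]' >/dev/null && $d &&
python3 -m jog '[[-0.01,-0.01,0.04,0,0,0,255],[-0.01,-0.01,0.04,0,0,0,255]]' >/dev/null && $d &&
python3 -m jog '[[-0.01,-0.01,0.04,0,0,0,255],[-0.01,-0.01,0.04,0,0,0,255]]' >/dev/null && $d &&
python3 -m jog '[[-0.01,-0.01,0.04,0,0,0,255],[-0.01,-0.01,0.04,0,0,0,255]]' >/dev/null && $d &&
python3 -m jog '[[-0.01,-0.01,0.04,0,0,0,255],[-0.01,-0.01,0.04,0,0,0,255]]' >/dev/null && $d &&
python3 -m jog '[[-0.01,-0.01,0.04,0,0,0,255],[-0.01,-0.01,0.04,0,0,0,255]]' >/dev/null && $d &&
python3 -m jog '[[-0.01,-0.01,0.04,0,0,0,255],[-0.01,-0.01,0.04,0,0,0,255]]' >/dev/null && $d
python3 -c "
from h import *
to((.5583,-.005,.080))"
```

```text
t: 27.37
tool_pos: [0.5577, -0.0041, 0.0831]
tool_rot: [-0.649, -3.073, -0.002]
contact_force: [0.2, -0.6, 0.4]
opening: -0.0002
27.37:83.13:0.4  27.53:82.47:-0.6  27.70:82.02:-0.2  27.87:81.67:0.4  28.03:81.27:-0.1  28.20:80.80:-0.3  28.37:80.33:0.2  28.53:79.81:-0.6  28.70:79.30:1.0  28.87:78.78:0.6  29.03:78.29:-0.2  29.20:78.03:2.0  29.37:77.76:1.8  t 29.37 pos [ 0.5579 -0.0055  0.0778] F [-0.33  1.81  1.78] shift cm [-0.01  0.06 -0.22] turn [ 0.0011 -0.0024 -0.    ]
```

```bash
d="python3 g.py 2.7"
python3 -m jog '[[-0.01,0,0.04,0,0,0,255],[-0.01,0,0.04,0,0,0,255]]' >/dev/null && $d &&
python3 -m jog '[[0,0,0.04,0,0,0,255],[0,0,0.04,0,0,0,255]]' >/dev/null && $d &&
python3 -m jog '[[0,0,0,0,0,0,255]]' >/dev/null && $d &&
python3 -m jog '[[0,0,0.04,0,0,0,255],[0,0,0.04,0,0,0,255]]' >/dev/null && $d &&
python3 -m jog '[[0,0,0,0,0,0,255]]' >/dev/null && $d && 
python3 -m jog '[[0,0,0,0,0,0,255]]' >/dev/null && $d 
```

```text
29.53:77.33:1.6  29.70:76.92:1.6  29.78:76.95:0.4  29.95:76.49:1.8  30.03:76.46:2.0  30.12:76.44:1.1
```

Soft as well, so seat 4 is sound. That leaves seat 1, which I'll confirm by feel.

```bash
python3 -m jog '[[0,0,-0.6,0,0,0,255],[0,0,-1.6,0,0,0,255],[0,0,-2,0,0,0,255],[0,0,-2,0,0,0,255]]'; python3 -c "
from h import *
to((.5919,.1665,.0845))"
```

```text
t: 30.45
tool_pos: [0.5594, -0.0058, 0.0987]
tool_rot: [0.647, 3.073, 0.003]
contact_force: [-0.0, 0.5, 0.5]
opening: 0.0002
t 30.45 pos [ 0.5594 -0.0058  0.0987] F [-0.    0.52  0.53] shift cm [ 3.98 17.07  1.45] turn [ 0.0021  0.0011 -0.    ]
```

```bash
python3 -m jog '[[0.8,3.4,-0.3,0.002,0.001,0,255],[1.6,6.8,-0.3,0.002,0.001,0,255],[2.4,10.2,-0.3,0.002,0.001,0,255],[3.2,13.6,-0.3,0.002,0.001,0,255],[3.98,17.07,-0.3,0.002,0.001,0,255],[3.98,17.07,0,0.002,0.001,0,255],[3.98,17.07,0,0.002,0.001,0,255]]'; python3 -c "
from h import *
to((.5919,.1665,.0838))"
```

```text
t: 31.03
tool_pos: [0.5916, 0.1679, 0.0985]
tool_rot: [-0.643, -3.075, 0.001]
contact_force: [0.4, -0.8, -0.1]
opening: 0.0001
t 31.03 pos [0.5916 0.1679 0.0985] F [ 0.38 -0.78 -0.07] shift cm [-0.09 -0.12  1.47] turn [-0.0006 -0.0003  0.    ]
```

```bash
python3 -m jog '[[-0.09,-0.12,0.5,0,0,0,255],[-0.09,-0.12,1.0,0,0,0,255],[-0.09,-0.12,1.45,0,0,0,255],[-0.09,-0.12,1.45,0,0,0,255]]'>/dev/null; d="python3 g.py 1.3"
$d; 
python3 -m jog '[[-0.01,0,0.04,0,0,0,255],[-0.01,0,0.04,0,0,0,255]]' >/dev/null && $d &&
python3 -m jog '[[-0.01,0,0.04,0,0,0,255],[-0.01,0,0.04,0,0,0,255]]' >/dev/null && $d &&
python3 -m jog '[[-0.01,0,0.04,0,0,0,255],[-0.01,0,0.04,0,0,0,255]]' >/dev/null && $d &&
python3 -m jog '[[-0.01,0,0.04,0,0,0,255],[-0.01,0,0.04,0,0,0,255]]' >/dev/null && $d &&
python3 -m jog '[[-0.01,0,0.04,0,0,0,255],[-0.01,0,0.04,0,0,0,255]]' >/dev/null && $d &&
python3 -m jog '[[-0.01,0,0.04,0,0,0,255],[-0.01,0,0.04,0,0,0,255]]' >/dev/null && $d &&
python3 -m jog '[[-0.01,0,0.04,0,0,0,255],[-0.01,0,0.04,0,0,0,255]]' >/dev/null && $d &&
python3 -m jog '[[-0.01,0,0.04,0,0,0,255],[-0.01,0,0.04,0,0,0,255]]' >/dev/null && $d &&
python3 -m jog '[[-0.01,0,0.04,0,0,0,255],[-0.01,0,0.04,0,0,0,255]]' >/dev/null && $d &&
python3 -m jog '[[-0.01,0,0.04,0,0,0,255],[-0.01,0,0.04,0,0,0,255]]' >/dev/null && $d &&
python3 -m jog '[[-0.01,0,0.04,0,0,0,255],[-0.01,0,0.04,0,0,0,255]]' >/dev/null && $d &&
python3 -m jog '[[-0.01,0,0.04,0,0,0,255],[-0.01,0,0.04,0,0,0,255]]' >/dev/null && $d &&
python3 -m jog '[[-0.01,0,0.04,0,0,0,255],[-0.01,0,0.04,0,0,0,255]]' >/dev/null && $d &&
python3 -m jog '[[-0.01,0,0.04,0,0,0,255],[-0.01,0,0.04,0,0,0,255]]' >/dev/null && $d
python3 -c "
from h import *
to((.5919,.1665,.078))"
```

```text
31.37:82.18:0.2  31.53:81.28:-0.2  31.70:80.97:-1.0  31.87:80.71:-0.1  32.03:80.41:0.3  32.20:80.00:-0.4  32.37:79.49:-0.7  32.53:78.96:0.5  32.70:78.40:0.3  32.87:77.90:0.3  33.03:77.41:-0.3  33.20:76.88:-0.1  33.37:76.42:0.5  33.53:75.88:-0.7  33.70:75.56:0.5  t 33.7 pos [0.5917 0.1634 0.0756] F [0.41 0.34 0.46] shift cm [ 0.11  0.29 -0.24] turn [-0.0032 -0.0037  0.    ]
```

Sideways drift has built up to 3 mm here. I back off 1 mm, recentre and straighten, then continue.

```bash
python3 -m jog '[[0.1,0.28,-0.1,-0.003,-0.004,0,255],[0.1,0.28,-0.1,-0.003,-0.004,0,255],[0.1,0.28,-0.1,-0.003,-0.004,0,255]]'>/dev/null; d="python3 g.py 1.3"; $d
python3 -c "
from h import *
to((.5919,.1665,.078))"
python3 -m jog '[[0,0,0.04,0,0,0,255],[0,0,0.04,0,0,0,255]]' >/dev/null && $d &&
python3 -m jog '[[0,0,0.04,0,0,0,255],[0,0,0.04,0,0,0,255]]' >/dev/null && $d &&
python3 -m jog '[[0,0,0.04,0,0,0,255],[0,0,0.04,0,0,0,255]]' >/dev/null && $d &&
python3 -m jog '[[0,0,0.04,0,0,0,255],[0,0,0.04,0,0,0,255]]' >/dev/null && $d &&
python3 -m jog '[[0,0,0.04,0,0,0,255],[0,0,0.04,0,0,0,255]]' >/dev/null && $d &&
python3 -m jog '[[0,0,0.04,0,0,0,255],[0,0,0.04,0,0,0,255]]' >/dev/null && $d &&
python3 -m jog '[[0,0,0.04,0,0,0,255],[0,0,0.04,0,0,0,255]]' >/dev/null && $d
```

```text
33.95:76.69:0.4  t 33.95 pos [0.5919 0.1666 0.0767] F [ 0.83 -1.3   0.43] shift cm [-0.   -0.01 -0.13] turn [-0.0001  0.0005  0.    ]
34.12:76.20:0.3  34.28:75.63:-0.2  34.45:75.37:0.3  34.62:75.08:1.3  34.78:74.75:2.4  STOP 1.3036057974244482
```

```bash
d="python3 g.py 3.2"
python3 -m jog '[[0,0,0.04,0,0,0,255],[0,0,0.04,0,0,0,255]]' >/dev/null && $d &&
python3 -m jog '[[0,0,0,0,0,0,255]]' >/dev/null && $d &&
python3 -m jog '[[0,0,0.04,0,0,0,255],[0,0,0.04,0,0,0,255]]' >/dev/null && $d &&
python3 -m jog '[[0,0,0,0,0,0,255]]' >/dev/null && $d && 
python3 -m jog '[[0,0,0,0,0,0,255]]' >/dev/null && $d 
```

```text
34.95:74.45:2.1  35.03:74.51:1.7  35.20:74.23:3.6  35.28:74.30:2.5  35.37:74.38:1.7
```

```bash
d="python3 g.py 4.2"
python3 -m jog '[[0,0,0.05,0,0,0,255],[0,0,0.05,0,0,0,255]]' >/dev/null && $d &&
python3 -m jog '[[0,0,0.02,0,0,0,255]]' >/dev/null && $d &&
python3 -m jog '[[0,0,0.02,0,0,0,255]]' >/dev/null && $d &&
python3 -m jog '[[0,0,0.02,0,0,0,255]]' >/dev/null && $d && 
python3 -m jog '[[0,0,0.02,0,0,0,255]]' >/dev/null && $d && python3 -m jog '[[0,0,0.02,0,0,0,255]]' >/dev/null && $d
```

```text
35.53:73.97:3.8  35.62:73.95:2.9  35.70:73.86:4.4  35.78:73.76:3.5  35.87:73.70:4.8  STOP 4.2417536761477495
```

Force climbs steadily from early on (~4.2 N at 1.8 mm), while the other three stayed at about 1.3 N. So seat 1 is the tripped one. Ease on until the snap.

```bash
d="python3 g.py 7.5"
python3 -m jog '[[0,0,0.04,0,0,0,255]]' >/dev/null && $d &&
python3 -m jog '[[0,0,0.04,0,0,0,255]]' >/dev/null && $d &&
python3 -m jog '[[0,0,0.04,0,0,0,255]]' >/dev/null && $d &&
python3 -m jog '[[0,0,0.04,0,0,0,255]]' >/dev/null && $d && 
python3 -m jog '[[0,0,0.04,0,0,0,255]]' >/dev/null && $d && python3 -m jog '[[0,0,0.04,0,0,0,255]]' >/dev/null && $d
```

```text
35.95:73.47:5.3  36.03:73.24:5.0  36.12:73.10:5.7  36.20:73.00:5.9  36.28:72.90:6.2  36.37:72.90:6.0
```

```bash
d="python3 g.py 7.5"
python3 -m jog '[[0,0,0.05,0,0,0,255]]' >/dev/null && $d &&
python3 -m jog '[[0,0,0.05,0,0,0,255]]' >/dev/null && $d &&
python3 -m jog '[[0,0,0.05,0,0,0,255]]' >/dev/null && $d &&
python3 -m jog '[[0,0,0,0,0,0,255]]' >/dev/null && $d
```

```text
36.45:72.82:6.3  36.53:72.77:6.5  36.62:72.72:6.2  36.70:73.08:6.3
```

```bash
d="python3 g.py 7.8"
python3 -m jog '[[0,0,0.08,0,0,0,255]]' >/dev/null && $d &&
python3 -m jog '[[0,0,0.08,0,0,0,255]]' >/dev/null && $d &&
python3 -m jog '[[0,0,0.08,0,0,0,255]]' >/dev/null && $d; python3 -m jog '[[0,0,0.03,0,0,0,255]]' >/dev/null && $d
```

```text
36.78:72.76:5.8  36.87:72.48:5.4  36.95:72.17:6.3  37.03:71.99:1.5
```

Snap: force fell from 6.3 to 1.5 N. Hold briefly to confirm, then lift clear.

```bash
d="python3 g.py 7.8"
python3 -m jog '[[0,0,0,0,0,0,255]]' >/dev/null && $d &&
python3 -m jog '[[0,0,0,0,0,0,255]]' >/dev/null && $d &&
python3 -m jog '[[0,0,0,0,0,0,255]]' >/dev/null && $d
python3 -m jog '[[0,0,-0.3,0,0,0,255],[0,0,-0.8,0,0,0,255],[0,0,-2,0,0,0,255],[0,0,-4,0,0,0,255],[0,0,-7,0,0,0,255],[0,0,-10,0,0,0,255],[0,0,-10,0,0,0,255],[0,0,-10,0,0,0,255]]'
python3 - <<'E'
from h import *
ims={n:get_image(n) for n in("top","scene")}
for n,im in ims.items():
    a=cv2.imread(f"pics/{n}0.png")[:,:,::-1]
    cv2.imwrite(f"pics/{n}9.png",im[:,:,::-1])
cv2.imwrite("pics/final.png",cv2.resize(ims["top"][20:270,:,::-1],(800,390)))
E
```

```text
37.12:71.69:1.7  37.20:71.34:0.9  37.28:70.98:2.3  t: 37.95
tool_pos: [0.594, 0.167, 0.1752]
tool_rot: [0.645, 3.069, 0.002]
contact_force: [0.1, -0.4, 0.7]
opening: 0.0004
```

View pics/final.png

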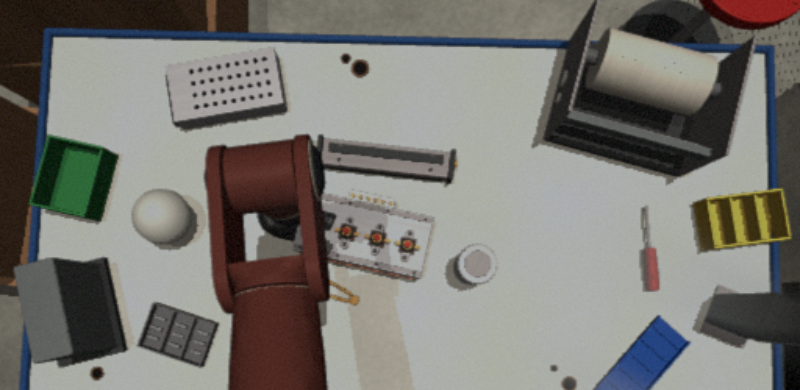

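The arm is clear above the dryer, and everything visible is where it was at the start. Handing in.

```bash
python3 -c "
from station import *
print(get_obs()['t'],get_obs()['dq'].round(3));print(finish_job())"
```

```text
38.05 [ 0.     0.019  0.027 -0.     0.001  0.   ]
the job is handed in; nothing more can be done
None
```

The tripped cut-out was seat 1, the one nearest the blower. I reset it and handed the job in at 38 s of the 72 s allowed; `finish_job` reports no verdict.

- **Sound ones:** seats 2, 3 and 4 each stayed soft, at about 1.3 N over roughly 1.8–2 mm of travel. I let each up before its disc took real load.
- **Reset:** at seat 1 the push climbed from early on to about 6.3 N, then dropped to about 1.5 N at the snap. It stayed low, 0.9–2.3 N, over the next 1 mm of travel, and I lifted off.
- **Last checks:** the arm stands about 100 mm above the button with no contact, only sensor noise of around 0.5 N. In the last top picture the bystanders in view look unmoved. The arm hides part of the fuse puller and the blue print guide is partly cropped; I judged this by eye and did not measure it. I could not read the discs themselves, so the reset rests on the force drop.
- **What disagreed:** the closed fingertips met the buttons with the TCP about 15 mm lower than its height above the button tops should have been. The stated figure has the tips 8 mm ahead of the TCP, so I found each contact by force.
- **Drift:** the tool crept up to 3 mm sideways during the small steps. At seat 1 I backed off and recentred before pressing on.

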